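# Set the purge manifold

### The arm

A 7-joint arm with a two-finger parallel gripper is mounted at the origin on a cart in front of the work surface, level with it; the furniture and walls round the work are solid. World frame = base frame: x ahead of the robot, y to its left, z up, the work surface at z = 0. Lengths are in m, angles in rad, forces in N, time in s.
With the tool pointing down it reaches from about 0.425 to 0.925 m from the base axis. Payload 6.8 kg.
Tool frame: the origin (TCP) lies on the mounting face of the last link; the fingertips stand 173 mm ahead of it and the grasp point (between the pads) lies 155 mm ahead of it (grip_point_offset is the distance from the TCP to the grasp point, in m); x points along the fingers, z is the direction in which the jaws open and shut, and the axes are right-handed (so a half turn about x gives the same grasp; the last joint's range is limited). The gripper opens to 85 mm and grips with 20 to 120 N. Pads are 22 mm wide; open, the fingers measure 114 mm over their backs; the gripper's body (76 mm by 85 mm) begins 54 mm behind the grasp point. The pads swing forward as they close: fully open they stand 13 mm farther back than shut.
Start: joints at [1.172, 0.477, 0.022, 1.555, -0.011, 1.109, -0.083], TCP at [0.194, -0.647, 0.405] pointing down, gripper open.
Joint ranges: [-2.96, 2.96], [-0.34, 2.1], [-1.41, 1.46], [0.24, 2.44], [-1.37, 4.51], [0.17, 1.92], [-2.96, 2.96]. Speed limits (rad/s): [2.39, 2.39, 3.14, 3.14, 3.14, 3.14, 3.14].

### API

Orientations are given as a rotation vector (axis times angle).
In Python, from bench import * gives the robot as it stands. The module is installed in compiled form; this text tells all that it offers.
- The arm moves only by the tool servo_tool, never from a script. Its argument "motion" is a list of rows, each a list of 5 numbers: the shift along the tool's x, y, z in m, then the turn about the tool's x in degrees, then the gripper command: -1 is fully open, 1 is shut, values between are in proportion. In form: [[dx, dy, dz, turn, fingers], ...]. A call has 1 to 8 rows; each row is the pose to reach, as a shift and turn from the pose measured when the call began, along the tool's axes at that moment; what a row does not reach only later rows make up. A row lasts 1/10 s, in which the tool goes at most 50 mm and 8.59 degrees, less where a joint would pass 70% of its speed; a pose out of reach is approached as far as the arm can. A call with a gripper value outside its range is refused whole. The fingers move at their own pace and stop on an object; "force" is the grip in N (left out, the last holds). Time passes only in rows, so rows that repeat a pose let the fingers close. It gives the time, the measured TCP pose, the force and the opening at its end, in the units of the state.
- get_obs(): the state, without advancing time (a new reading comes with each control period).
- grab_frame(name): name is "scene" or "side" or "wrist"; returns the picture (400x640x3 uint8, red, green, blue); there is no depth.
- camera_params(name): a dict with "mtx" (3x3 intrinsics, pixels), "world_to_cam" (4x4, takes a point from world to camera coordinates); the wrist camera has in their place "T_tool_cam" (4x4, takes a point from camera to tool coordinates, whose origin is the TCP and whose axes are the tool frame's). Camera axes: x right, y down, z forward; pixel columns grow to the right and rows downward; lengths in m; the calibration is good to about 2 mm. The wrist camera is an equidistant fisheye: a pixel r from the principal point sees the ray r / f radians off the axis. A picture is of the moment at which its call begins: read the wrist's pose just before it. camera_params takes no time and is no camera call.
- hand_in(): hands the job in, once; it reports no verdict.
The state is a dict: "clock": time; "joints": joint angles; "qvel": joint speeds; "tau": joint torques, N m; "tcp_pos": TCP position; "orientation": TCP orientation; "contact_force": force on the tool from outside, world axes, zero at the start; "moment": the same for the moment, N m; "grip_width": finger opening in m.
Only numpy, scipy, OpenCV 4.12 (cv2) and the standard library are available. Lean on these libraries where they do the work, as an engineer would, in place of code of your own. Each camera call takes 0.05 s, during which the arm holds its last target. There are 200 camera calls.

### The job

Set up the purge manifold: first turn the regulator knob until its pointer lines up with the raised index lug on the ring around it, which itself stays put. Then take the handwheel valve by its crank handle, close it (clockwise from above) fully to its stop, and open it again by exactly two full turns. The program finishes while the gripper is still holding the crank handle there, two turns open; leave the bottle, timer and tape where they are.

Things in the scene. Friction and masses are not known exactly. Their poses are not given: they have to be found in the camera images.
- manifold: Fixed aluminium base plate 110 x 300 x 12 mm lying on the table with the regulator and the handwheel valve on it, joined by a pipe. Origin: centre of its underside, on the table; x points away from the robot, y to the left along the plate, z up (it may be turned up to 0.3 rad). The regulator axis is at y = +85 mm, the valve axis at y = -85 mm in this frame, both at x = 0; both axes are vertical.
- knob_grip (a point): Regulator knob: the point on its axis at the height to grip, 100 mm above the table. The knob is an upright black bar grip 44 mm long, 14 mm thick, standing from 73 to 115 mm above the table, on a round skirt 52 mm across. This frame turns with the knob: its -x axis points along the bar to the pointer end (white line and nose). Pinch the bar across its 14 mm (fingers closing along this frame's y). The ring and lug below it reach up to 71 mm above the table.
- knob_pointer (a point): Point 34 mm from the knob's axis in the direction of its pointer, 70 mm above the table; it turns with the knob.
- index_mark (a point): The single raised lug (9 x 4 x 4 mm, dark steel) on the flat index ring under the knob, 34 mm from the knob's axis, 70 mm above the table. The other marks on the ring are thin printed lines. The ring is stiff and is not to be turned.
- dial_knob (a joint): Angle of the regulator knob (rad), growing clockwise seen from above; at 0 the pointer points along the manifold's -x (to the robot). Range -2.4 to 2.4; it stays where it is left, friction about 0.04 N m.
- index_bezel (a joint): Angle of the index ring (rad), counted like the knob's: the pointer is on the lug when both angles are equal. Knob and ring start 0.45 to 1.5 rad apart, the knob always to be turned clockwise from above.
- valve_hub (a point): Point on the vertical axis of the valve, at the height of the handwheel's rim top (75 mm above the table). The steel handwheel's rim has a radius of 45 mm (bar 10 mm thick). It does not turn with the wheel; its x axis is the direction from the hub to the crank handle when the valve is at its closed stop, and again after each full turn.
- valve_wheel (a joint): Angle of the handwheel (rad): 0 at the hard closed stop, growing counter-clockwise seen from above (opening), 6.283 per turn; it can open to 17. Starts 1.5 to 5 rad open. It stays where it is left; friction about 0.06 N m (1.4 N at the handle). At the closed stop it simply goes no further; 5 to 10 N at the handle is ample to feel it.
- crank_handle: Upright round black crank handle on the handwheel's rim, 18 mm in diameter, standing from 75 to 123 mm above the table, 45 mm from the valve axis. Origin: centre of its foot, 75 mm above the table. It revolves freely about its own upright axis, so it can be gripped firmly and led round in a circle without turning the gripper.
- handle_mid (a point): Centre of the crank handle, on its axis, 102 mm above the table (27 mm above its foot).
- bottle_amber: brown glass bottle with a black screw cap, 47 mm across, 92 mm high; origin at the centre of its underside
- lab_timer: low white bench timer, 66 x 62 x 18 mm; origin at the centre of its underside
- autoclave_tape: roll of tan tape lying flat, 70 mm across, 19 mm high; origin at the centre of its underside

How it is judged:
On the way, in this order (a step that is already met when the one before it is completed fails the run):
1. the knob's pointer is lined up with the index lug (horizontal distance between knob_pointer and index_mark below 0.005 m), for 0.2 s.
2. the valve is closed to its stop, the knob still on its index (value of joint valve_wheel below 0.06 rad and horizontal distance between knob_pointer and index_mark below 0.005 m), for 0.2 s.
At the end, for the whole second after the job is handed in: The valve stands two full turns (12.566 rad, within 0.15 rad) open from its stop and still, the gripper grips the crank handle (more than 2 N, the grasp within 30 mm of the handle's middle), and the knob's pointer is within 5 mm of the index lug, measured 34 mm from the knob's axis (value of joint valve_wheel between 12.416 and 12.716 rad and velocity of joint valve_wheel between -0.05 and 0.05 rad/s and horizontal distance between knob_pointer and index_mark below 0.005 m and contact force between the fingers and crank_handle above 2 N and distance between the grasp point and handle_mid below 0.03 m); the arm keeps its last pose, push and grip.
It fails at once if the bottle is pushed away (more than 20 mm) (distance of bottle_amber from where it was at the start of the episode above 0.02 m).
It fails at once if the timer is pushed away (more than 20 mm) (distance of lab_timer from where it was at the start of the episode above 0.02 m).
It fails at once if the tape is pushed away (more than 20 mm) (distance of autoclave_tape from where it was at the start of the episode above 0.02 m).
It fails at once if the index ring is turned in place of the knob (distance of index_mark from where it was at the start of the episode above 0.004 m).
It also fails if it takes over 72 s, if anything falls off the work surface, if the arm or the gripper's body presses on something with over 40 N, if the wrist force passes 120 N, or if a joint passes its speed limit or range.

## Working session

There is one attempt and no reset: what is moved stays moved. The work goes in short steps, Python scripts to look and compute and a tool call to move; the robot and the scene stay as the last step left them, time stands still between calls to the robot, and variables do not carry over. Pictures are saved under pics/ and viewed, about 8 in all and at most 12, crops included, and the job is handed in when it is done.

Besides the shell and the picture viewer there is one more tool, called after ">>>" as name(argument=value, ...), one argument or row to a line, values as JSON. servo_tool: Moves the arm, as the interface text tells. Its arguments: {"type":"object","properties":{"motion":{"type":"array","items":{"type":"array","items":{"type":"number"}}},"force":{"type":"number"}},"required":["motion"]}

```bash
mkdir -p pics
cat > h.py <<'E'
from bench import *
import numpy as np, cv2
from scipy.spatial.transform import Rotation as R
def save(n,f): cv2.imwrite('pics/'+f,cv2.cvtColor(grab_frame(n),cv2.COLOR_RGB2BGR))
def ray(n,u,v):
    p=camera_params(n);K=np.array(p['mtx'])
    if n=='wrist':
        o=get_obs();Rt=R.from_rotvec(o['orientation']).as_matrix();T=np.array(p['T_tool_cam'])
        x=(u-K[0,2])/K[0,0];y=(v-K[1,2])/K[1,1];r=np.hypot(x,y)
        d=np.array([np.sin(r)*x/max(r,1e-9),np.sin(r)*y/max(r,1e-9),np.cos(r)])
        return Rt@T[:3,3]+np.array(o['tcp_pos']),Rt@T[:3,:3]@d
    W=np.array(p['world_to_cam']);d=np.linalg.solve(K,[u,v,1])
    return -W[:3,:3].T@W[:3,3],W[:3,:3].T@d
def onz(n,u,v,z):
    c,d=ray(n,u,v);return c+d*(z-c[2])/d[2]
def proj(n,P):
    p=camera_params(n);K=np.array(p['mtx'])
    if n=='wrist':
        o=get_obs();Rt=R.from_rotvec(o['orientation']).as_matrix();T=np.array(p['T_tool_cam'])
        q=Rt.T@(np.array(P)-o['tcp_pos']);q=T[:3,:3].T@(q-T[:3,3])
        t=np.arctan2(np.hypot(q[0],q[1]),q[2]);h=np.hypot(q[0],q[1])
        return K[0,2]+K[0,0]*t*q[0]/h,K[1,2]+K[1,1]*t*q[1]/h
    W=np.array(p['world_to_cam']);q=K@(W[:3,:3]@P+W[:3,3]);return q[:2]/q[2]
E
python3 - <<'E'
from h import *
o=get_obs()
for k in o: print(k,np.round(o[k],3))
print(R.from_rotvec(o['orientation']).as_matrix().round(3))
for n in ['scene','side','wrist']:
    save(n,n+'0.png');p=camera_params(n);print(n,{k:np.round(v,3).tolist() for k,v in p.items()})
a=[cv2.imread(f'pics/{n}0.png') for n in ['scene','side']]
cv2.imwrite('pics/both.png',np.vstack([a[0][:,:,:],a[1]])[:, :])
E
```

```text
clock 0.0
joints [ 1.172  0.478  0.022  1.556 -0.011  1.109 -0.083]
qvel [ 0.001  0.001 -0.002 -0.001 -0.001  0.001  0.001]
tau [-1.0000e-03 -5.9646e+01  1.6070e+00 -2.8121e+01  1.2000e-02  9.0000e-03
 -0.0000e+00]
tcp_pos [ 0.193 -0.646  0.404]
orientation [ 0.993  1.334 -0.992]
contact_force [ 0.143 -0.105  0.529]
moment [-0.     0.017 -0.014]
grip_width 0.085
[[-0.001  0.958  0.287]
 [ 0.002  0.287 -0.958]
 [-1.    -0.    -0.002]]
scene {'mtx': [[514.266, 0.0, 313.951], [0.0, 514.266, 203.564], [0.0, 0.0, 1.0]], 'world_to_cam': [[-0.481, -0.876, -0.019, 0.399], [-0.422, 0.251, -0.871, 0.273], [0.768, -0.411, -0.491, 0.745], [0.0, 0.0, 0.0, 1.0]]}
side {'mtx': [[380.899, 0.0, 315.644], [0.0, 380.899, 200.443], [0.0, 0.0, 1.0]], 'world_to_cam': [[-0.984, -0.179, -0.008, 0.591], [-0.094, 0.553, -0.828, 0.049], [0.153, -0.814, -0.561, 0.934], [0.0, 0.0, 0.0, 1.0]]}
wrist {'mtx': [[309.707, 0.0, 319.756], [0.0, 309.707, 201.796], [0.0, 0.0, 1.0]], 'T_tool_cam': [[0.0, -0.264, 0.965, 0.031], [-0.0, -0.965, -0.264, 0.066], [1.0, -0.0, -0.0, -0.001], [0.0, 0.0, 0.0, 1.0]]}
```

View pics/scene0.png

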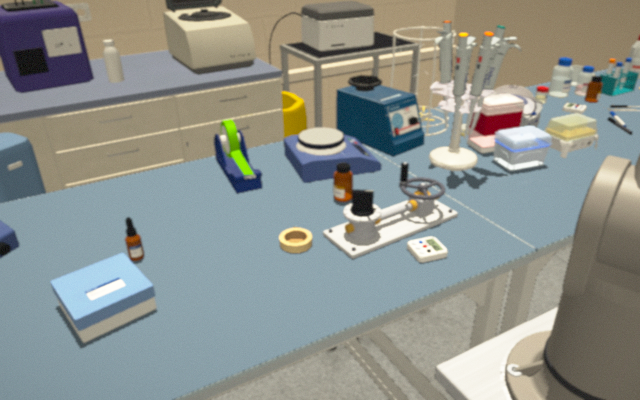

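View pics/side0.png

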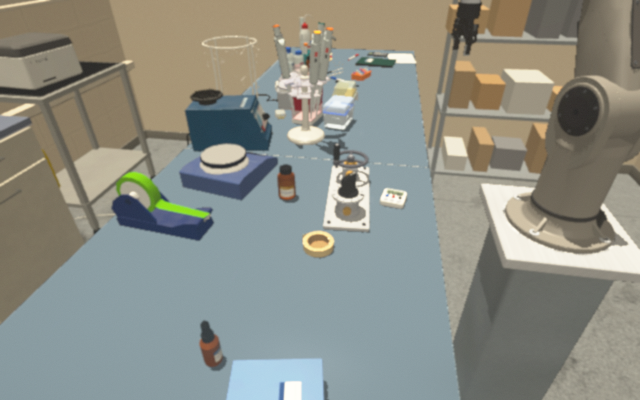

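Run:
```python
from h import *
for uv in [(325,233),(349,252),(458,213),(433,196)]: print('corner',onz('scene',*uv,.012).round(3))
print('knob',onz('scene',362,200,.1).round(3),'rim c',onz('scene',423,187,.075).round(3),'handle top',onz('scene',404,165,.123).round(3))
print('side knob',onz('side',348,184,.1).round(3),'rim',onz('side',352,160,.075).round(3),'handle top',onz('side',337,141,.123).round(3))
for n,uv in dict(bottle=(343,202),timer=(427,250),tape=(296,240)).items(): print(n,onz('scene',*uv,0.005).round(3))
```

```text
corner [0.547 0.128 0.012]
corner [0.461 0.121 0.012]
corner [ 0.467 -0.175  0.012]
corner [ 0.558 -0.179  0.012]
knob [0.498 0.068 0.1  ] rim c [ 0.516 -0.107  0.075] handle top [ 0.55  -0.076  0.123]
side knob [0.508 0.079 0.1  ] rim [ 0.515 -0.088  0.075] handle top [ 0.559 -0.1    0.123]
bottle [0.655 0.016 0.005]
timer [ 0.395 -0.026  0.005]
tape [0.564 0.189 0.005]
```

>>> servo_tool(
  motion=[
    [0,0.033,-0.036,0,-1],
    [0,0.067,-0.072,0,-1],
    [0,0.1,-0.108,0,-1],
    [0,0.135,-0.145,0,-1],
    [0,0.17,-0.183,0,-1],
    [0,0.2,-0.218,0,-1],
    [0,0.237,-0.255,0,-1],
    [0,0.27,-0.29,0,-1],
  ],
  force=40,
)

```text
clock: 0.95
tcp_pos: [0.3692, -0.2897, 0.4044]
orientation: [0.993, 1.334, -0.992]
contact_force: [0.8, -0.1, 1.1]
grip_width: 0.0852
```

>>> servo_tool(
  motion=[
    [0,0.033,-0.036,0,-1],
    [0,0.067,-0.072,0,-1],
    [0,0.1,-0.108,0,-1],
    [0,0.135,-0.145,0,-1],
    [0,0.17,-0.183,0,-1],
    [0,0.2,-0.218,0,-1],
    [0,0.2,-0.218,0,-1],
  ],
)

```text
clock: 1.65
tcp_pos: [0.5001, -0.0166, 0.405]
orientation: [0.989, 1.338, -0.981]
contact_force: [-0.8, 0.4, -0.3]
grip_width: 0.0853
```

Run:
```python
from h import *
o=get_obs();print(o['clock'],o['tcp_pos'],np.round(o['joints'],2));print(R.from_rotvec(o['orientation']).as_matrix().round(3))
save('wrist','w1.png')
print(proj('wrist',[.508,.065,.1]),proj('wrist',[.508,-.105,.075]))
```

```text
1.65 [ 0.50007748 -0.01656035  0.40504246] [ 0.27  0.22 -0.42  1.94  0.1   1.   -1.46]
[[ 0.002  0.955  0.297]
 [ 0.005  0.296 -0.955]
 [-1.     0.003 -0.004]]
(np.float64(234.63288882662792), np.float64(156.8597179287005)) (np.float64(402.97882873035724), np.float64(202.4646123399438))
```

View pics/w1.png

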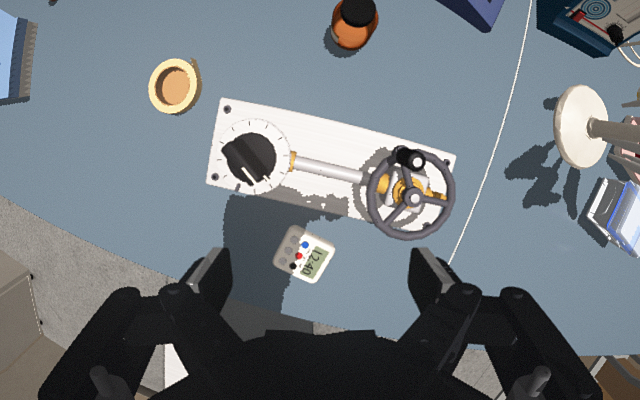

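Run:
```python
from h import *
for n,uv,z in [('ring c',(251,157),.067),('hub',(412,196),.075),('hub boss',(415,198),.08),('handle top',(417,160),.123)]+[('corner',c,.012) for c in [(222,98),(207,184),(457,153)]]: print(n,onz('wrist',*uv,z).round(4))
im=cv2.imread('pics/w1.png')[100:260,190:470]
cv2.imwrite('pics/w1c.png',cv2.resize(im,None,fx=2.8,fy=2.8,interpolation=cv2.INTER_CUBIC))
```

```text
ring c [0.5061 0.0562 0.067 ]
hub [ 0.5173 -0.1118  0.075 ]
hub boss [ 0.517  -0.1138  0.08  ]
handle top [ 0.555 -0.087  0.123]
corner [0.5553 0.1201 0.012 ]
corner [0.4479 0.1131 0.012 ]
corner [ 0.5778 -0.1735  0.012 ]
```

View pics/w1c.png

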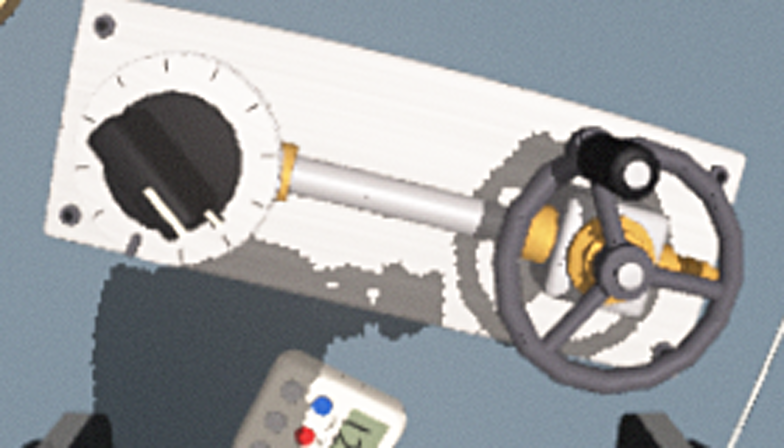

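>>> servo_tool(
  motion=[
    [0.03,-0.01,-0.035,0,-1],
    [0.06,-0.02,-0.068,0,-1],
    [0.075,-0.02,-0.068,0,-1],
    [0.075,-0.02,-0.068,0,-1],
  ],
)

```text
clock: 2.1
tcp_pos: [0.4585, 0.0384, 0.3278]
orientation: [0.986, 1.34, -0.989]
contact_force: [-0.4, -0.3, -0.0]
grip_width: 0.0854
```

Run:
```python
from h import *
o=get_obs();print(o['clock'],o['tcp_pos'],np.round(o['joints'],2),np.abs(o['qvel']).max())
save('wrist','w2.png')
print(proj('wrist',[.506,.056,.07]))
u,v=map(int,proj('wrist',[.506,.056,.09]));u0=max(u-100,0);v0=max(v-75,0)
print(u0,v0)
im=cv2.imread('pics/w2.png')[v0:v0+150,u0:u0+200]
cv2.imwrite('pics/w2c.png',cv2.resize(im,None,fx=4,fy=4,interpolation=cv2.INTER_CUBIC))
```

```text
2.1 [0.45852565 0.03841905 0.32780365] [ 0.17  0.26 -0.45  2.1   0.15  0.81 -1.64] 0.06357848181031163
(np.float64(316.34075033724383), np.float64(140.24464982912775))
215 67
```

View pics/w2c.png

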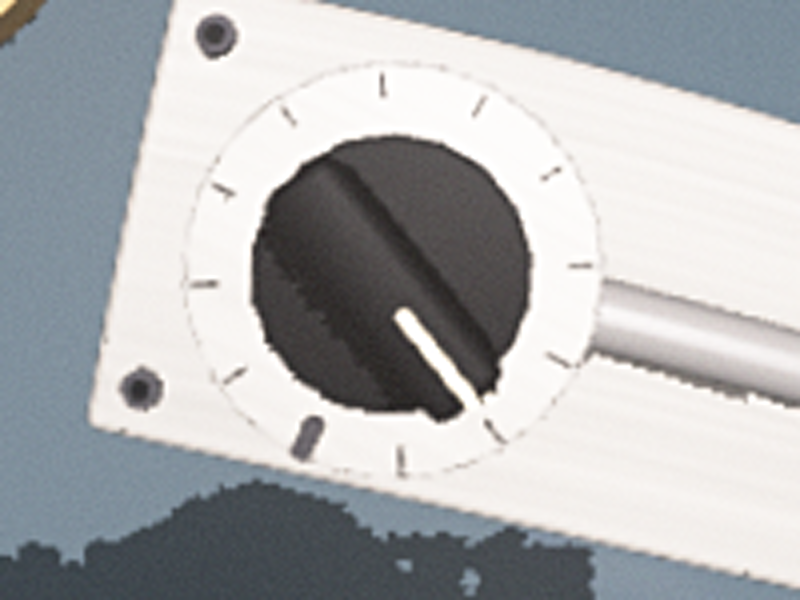

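Run:
```python
from h import *
f=lambda u,v,z:onz('wrist',215+u/4,67+v/4,z)
ang=lambda d:np.degrees(np.arctan2(d[1],d[0]))
c=np.mean([f(u,v,.067) for u,v in [(183,270),(602,270),(392,62),(392,477)]],0)
l=f(307,438,.0705);print('c',c.round(4),'lug',l.round(4),np.hypot(*(l-c)[:2]),ang(l-c))
for z in (.115,.110): print('line',ang(f(475,400,z)-f(402,315,z)),f(402,315,z).round(4),f(475,400,z).round(4))
print('edge',ang(f(497,360,.115)-f(340,160,.115)),'edge73',ang(f(400,395,.073)-f(270,245,.073)))
p=f(475,400,.112);print('ptr from c',ang(p-c),np.hypot(*(p-c)[:2]))
print('tool z ang',ang(R.from_rotvec(get_obs()['orientation']).as_matrix()[:,2]))
# lug centroid
im=cv2.imread('pics/w2.png')[67:217,215:415];g=im.max(2)
m=(g<150).astype(np.uint8);m[:100]=0;m[115:]=0;m[:,:66]=0;m[:,84:]=0
mm=cv2.moments(m,True);print('lug px',mm['m10']/mm['m00']*4,mm['m01']/mm['m00']*4,mm['m00'])
```

```text
c [0.5093 0.0597 0.067 ] lug [0.4748 0.0658 0.0705] 0.03504380189283872 169.98024195424688
line -122.56129181102821 [0.5059 0.0559 0.115 ] [0.4969 0.0418 0.115 ]
line -122.56129181102828 [0.5055 0.0558 0.11  ] [0.4962 0.0413 0.11  ]
edge -125.1715382589631 edge73 -122.83119948628341
ptr from c -125.14436777972338 0.022217309652665693
tool z ang -73.02929531805661
lug px 306.2641509433962 434.5660377358491 53.0
```

>>> servo_tool(
  motion=[
    [0,0.025,-0.003,-8,-1],
    [0,0.055,-0.006,-16,-1],
    [0,0.055,-0.006,-24,-1],
    [0,0.055,-0.006,-32,-1],
    [0.03,0.055,-0.006,-39.5,-1],
    [0.06,0.055,-0.006,-39.5,-1],
    [0.073,0.055,-0.006,-39.5,-1],
    [0.073,0.055,-0.006,-39.5,-1],
  ],
)

```text
clock: 2.95
tcp_pos: [0.5103, 0.0587, 0.2553]
orientation: [0.46, 1.526, -0.461]
contact_force: [0.8, 0.0, 0.4]
grip_width: 0.0855
```

>>> servo_tool(
  motion=[
    [0,0,0,0,0],
    [0,0,0,0,0.5],
    [0,0,0,0,1],
    [0,0,0,0,1],
    [0,0,0,0,1],
    [0,0,0,0,1],
  ],
  force=40,
)

```text
clock: 3.55
tcp_pos: [0.5095, 0.0596, 0.2559]
orientation: [0.459, 1.528, -0.461]
contact_force: [-7.1, 1.8, 8.8]
grip_width: 0.0137
```

Run:
```python
from h import *
o=get_obs();print(o['clock'],o['tcp_pos'],o['contact_force'],o['moment'],o['grip_width'],np.round(o['joints'],2))
print(R.from_rotvec(o['orientation']).as_matrix().round(3))
```

```text
3.55 [0.50950757 0.05964415 0.25593419] [-7.10079051  1.79553277  8.82682574] [ 0.2887787   1.16785631 -0.06993018] 0.013675923117478546 [ 0.19  0.47 -0.52  2.03  0.34  0.73 -1.13]
[[-0.006  0.553  0.833]
 [ 0.001  0.833 -0.554]
 [-1.    -0.003 -0.005]]
```

>>> servo_tool(
  motion=[
    [0,0,0,8.3,1],
    [0,0,0,16.6,1],
    [0,0,0,25,1],
    [0,0,0,33.3,1],
    [0,0,0,41.6,1],
    [0,0,0,50,1],
    [0,0,0,58.3,1],
    [0,0,0,66,1],
  ],
)

```text
clock: 4.35
tcp_pos: [0.5093, 0.0599, 0.256]
orientation: [1.333, 1.127, -1.34]
contact_force: [-1.8, 1.8, -0.3]
grip_width: 0.0131
```

Run:
```python
from h import *
o=get_obs();print(o['clock'],o['tcp_pos'],o['contact_force'],o['moment'],o['grip_width'],np.round(o['joints'],2))
M=R.from_rotvec(o['orientation']).as_matrix();print(np.degrees(np.arctan2(M[1,2],M[0,2])), 'pointer est = that-90:')
```

```text
4.35 [0.50927828 0.059881   0.25600369] [-1.81236446  1.84751344 -0.33915474] [0.00370884 0.07286958 0.06916192] 0.013133943032470662 [-0.04  0.43 -0.24  2.05  0.16  0.69 -2.13]
-99.90162044706858 pointer est = that-90:
```

>>> servo_tool(
  motion=[
    [0,0,0,0,-1],
    [0,0,0,0,-1],
    [0,0,0,0,-1],
    [0,0,0,0,-1],
    [-0.04,0,0,0,-1],
    [-0.08,-0.02,0,0,-1],
    [-0.08,-0.055,0,0,-1],
    [-0.08,-0.06,0,0,-1],
  ],
)

```text
clock: 5.15
tcp_pos: [0.448, 0.0705, 0.3371]
orientation: [1.33, 1.128, -1.339]
contact_force: [0.4, -0.7, -0.0]
grip_width: 0.0853
```

Run:
```python
from h import *
o=get_obs();print(o['clock'],o['tcp_pos'],o['grip_width'])
save('wrist','w3.png')
u,v=map(int,proj('wrist',[.509,.06,.09]));u0=max(u-80,0);v0=max(v-75,0)
print(u0,v0)
im=cv2.imread('pics/w3.png')[v0:v0+150,u0:u0+360]
cv2.imwrite('pics/w3c.png',cv2.resize(im,None,fx=2.2,fy=2.2,interpolation=cv2.INTER_CUBIC))
```

```text
5.15 [0.44801798 0.07053504 0.33713444] 0.08529502774887265
239 47
```

View pics/w3c.png

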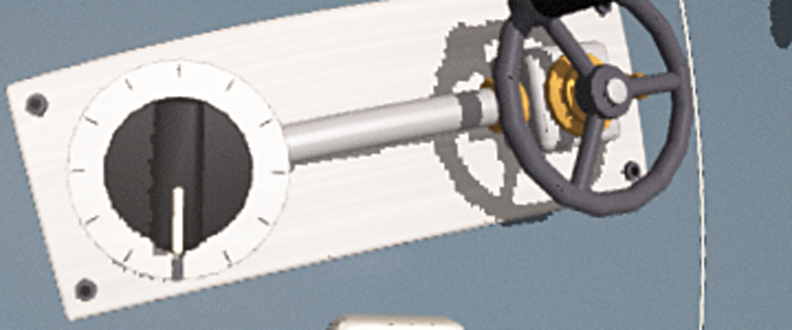

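>>> servo_tool(
  motion=[
    [0,0.01,0.04,-5,-1],
    [0,0.02,0.08,-9.9,-1],
    [0,0.03,0.12,-9.9,-1],
    [0,0.042,0.16,-9.9,-1],
    [0,0.042,0.177,-9.9,-1],
    [0,0.042,0.177,-9.9,-1],
    [0,0.042,0.177,-9.9,-1],
  ],
)

```text
clock: 5.9
tcp_pos: [0.4603, -0.1114, 0.3361]
orientation: [1.205, 1.216, -1.213]
contact_force: [-0.0, 1.0, -0.3]
grip_width: 0.0855
```

Run:
```python
from h import *
o=get_obs();print(o['clock'],o['tcp_pos'],o['grip_width']);print(R.from_rotvec(o['orientation']).as_matrix().round(3))
save('wrist','w4.png')
u,v=map(int,proj('wrist',[.519,-.11,.09]));u0=max(u-110,0);v0=max(v-90,0)
print(u0,v0)
im=cv2.imread('pics/w4.png')[v0:v0+180,u0:u0+220]
cv2.imwrite('pics/w4c.png',cv2.resize(im,None,fx=3,fy=3,interpolation=cv2.INTER_CUBIC))
```

```text
5.9 [ 0.46026671 -0.11137208  0.33612673] 0.08547441259263448
[[-0.007  1.     0.002]
 [ 0.001  0.002 -1.   ]
 [-1.    -0.007 -0.001]]
209 36
```

View pics/w4c.png

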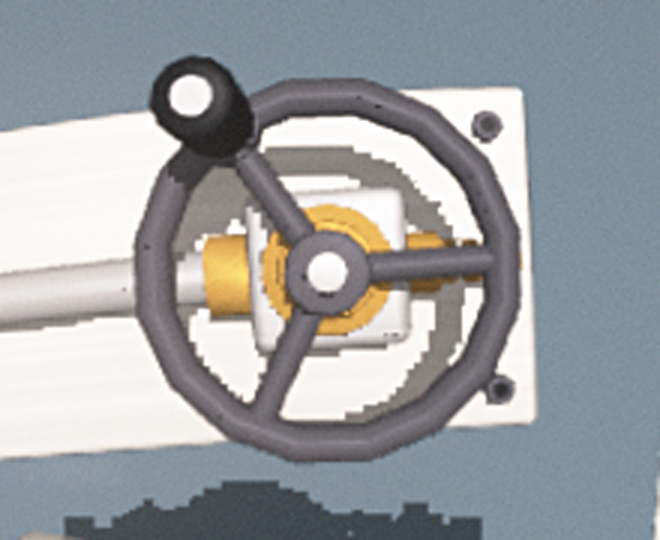

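Run:
```python
from h import *
f=lambda u,v,z:onz('wrist',209+u/3,36+v/3,z)
c=np.mean([f(u,v,.071) for u,v in [(133,270),(520,265),(330,78),(325,460)]],0);print('c',c.round(4), [f(u,v,.071).round(4)[:2] for u,v in [(133,270),(520,265),(330,78),(325,460)]])
h=f(190,95,.124);h2=f(187,98,.121)
for q in(h,h2): d=(q-c)[:2];print(q.round(4),np.hypot(*d),np.degrees(np.arctan2(d[1],d[0])))
k=np.array([.5093,.0598]);d=k-c[:2];print('dist',np.hypot(*d),'yaw',np.degrees(np.arctan2(-d[0],d[1])))
print('ring hub cap',f(326,271,.08))
```

```text
c [ 0.5194 -0.1086  0.071 ] [array([ 0.5194, -0.0596]), array([ 0.5209, -0.1573]), array([ 0.5674, -0.1093]), array([ 0.4699, -0.1082])]
[ 0.5551 -0.0826  0.124 ] 0.04414144599214227 36.14891989159591
[ 0.555  -0.0815  0.121 ] 0.044691221079518555 37.31151770798611
dist 0.16869219892369236 yaw 3.4361814994546838
ring hub cap [ 0.51871841 -0.10846806  0.08      ]
```

>>> servo_tool(
  motion=[
    [0,0.045,-0.015,0,-1],
    [0,0.085,-0.028,0,-1],
    [0.02,0.095,-0.029,0,-1],
    [0.05,0.096,-0.029,0,-1],
    [0.079,0.096,-0.029,0,-1],
    [0.079,0.096,-0.029,0,-1],
    [0.079,0.096,-0.029,0,-1],
  ],
)

```text
clock: 6.65
tcp_pos: [0.5559, -0.08, 0.2567]
orientation: [1.202, 1.219, -1.211]
contact_force: [0.2, 1.0, 0.7]
grip_width: 0.0857
```

>>> servo_tool(
  motion=[
    [0,0,0,0,0],
    [0,0,0,0,0.5],
    [0,0,0,0,1],
    [0,0,0,0,1],
    [0,0,0,0,1],
    [0,0,0,0,1],
  ],
  force=40,
)

```text
clock: 7.25
tcp_pos: [0.5559, -0.0806, 0.2574]
orientation: [1.203, 1.217, -1.211]
contact_force: [-2.0, -1.5, 5.0]
grip_width: 0.0171
```

```bash
cat >> h.py <<'E'
C=np.array([.5194,-.1097]);Rr=.045
def st():
    o=get_obs();M=R.from_rotvec(o['orientation']).as_matrix()
    g=np.array(o['tcp_pos'])+M[:,0]*.155;d=g[:2]-C
    th=np.degrees(np.arctan2(d[1],d[0]))
    print('t',round(o['clock'],2),'grasp',g.round(4),'r',np.hypot(*d).round(4),'th',th.round(2),'F',np.round(o['contact_force'],1),'w',round(o['grip_width'],4));return g,th,M
def arc(ths,zt=None):
    g,th,M=st()
    for t in ths:
        a=np.radians(t);p=np.array([*(C+Rr*np.array([np.cos(a),np.sin(a)])),zt or g[2]])
        print(t,(M.T@(p-g)).round(4).tolist())
E
python3 -c "
from h import *
arc(range(26,-55,-10))"
```

```text
t 7.25 grasp [ 0.5548 -0.0805  0.1024] r 0.0458 th 39.51 F [-2.  -1.5  5. ] w 0.0171
26 [-0.0, 0.005, 0.0095]
16 [-0.0001, 0.0078, 0.0168]
6 [-0.0001, 0.0093, 0.0245]
-4 [-0.0001, 0.0094, 0.0323]
-14 [-0.0001, 0.0081, 0.0401]
-24 [-0.0001, 0.0055, 0.0475]
-34 [-0.0, 0.0017, 0.0543]
-44 [-0.0, -0.0033, 0.0604]
-54 [0.0, -0.0092, 0.0655]
```

>>> servo_tool(
  motion=[
    [0,0.005,0.0095,0,1],
    [0,0.0078,0.0168,0,1],
    [0,0.0093,0.0245,0,1],
    [0,0.0094,0.0323,0,1],
    [0,0.0081,0.0401,0,1],
    [0,0.0055,0.0475,0,1],
    [0,0.0017,0.0543,0,1],
    [0,-0.001,0.058,0,1],
  ],
)

```text
clock: 8.05
tcp_pos: [0.5546, -0.14, 0.2574]
orientation: [1.203, 1.216, -1.213]
contact_force: [1.4, 0.6, 1.9]
grip_width: 0.0169
```

```bash
python3 -c "
from h import *
arc(range(-47,-75,-7))"
```

```text
t 8.05 grasp [ 0.5534 -0.14    0.1025] r 0.0456 th -41.71 F [1.4 0.6 1.9] w 0.0169
-47 [0.0, -0.0033, 0.0026]
-54 [0.0001, -0.0076, 0.0061]
-61 [0.0001, -0.0122, 0.009]
-68 [0.0001, -0.0172, 0.0114]
```

```bash
python3 -c "
from h import *
f=lambda t:Rr*np.array([np.cos(np.radians(t)),-np.sin(np.radians(t))])
for t in range(-42,-260,-16): print(t,[(f(t-s)-f(t)).round(4).tolist() for s in (8,16)])"
```

```text
-42 [[-0.0045, 0.0044], [-0.0096, 0.0081]]
-58 [[-0.0055, 0.0029], [-0.0114, 0.0051]]
-74 [[-0.0061, 0.0013], [-0.0124, 0.0017]]
-90 [[-0.0063, -0.0004], [-0.0124, -0.0017]]
-106 [[-0.0059, -0.0021], [-0.0114, -0.0051]]
-122 [[-0.0051, -0.0037], [-0.0096, -0.0081]]
-138 [[-0.0039, -0.0049], [-0.007, -0.0104]]
-154 [[-0.0024, -0.0058], [-0.0039, -0.0119]]
-170 [[-0.0007, -0.0062], [-0.0004, -0.0125]]
-186 [[0.0011, -0.0062], [0.003, -0.0122]]
-202 [[0.0028, -0.0056], [0.0063, -0.0108]]
-218 [[0.0042, -0.0047], [0.009, -0.0087]]
-234 [[0.0053, -0.0033], [0.0111, -0.0059]]
-250 [[0.006, -0.0017], [0.0123, -0.0026]]
```

>>> servo_tool(
  motion=[
    [0,-0.0033,0.0026,0,1],
    [0,-0.0076,0.0061,0,1],
    [0,-0.0105,0.008,0,1],
    [0,-0.0105,0.008,0,1],
  ],
)

```text
clock: 8.45
tcp_pos: [0.5433, -0.1488, 0.2575]
orientation: [1.202, 1.216, -1.215]
contact_force: [0.9, -3.4, 0.9]
grip_width: 0.0171
```

>>> servo_tool(
  motion=[
    [0,-0.0055,0.0027,0,1],
    [0,-0.0112,0.0049,0,1],
    [0,-0.0112,0.0049,0,1],
  ],
)

```text
clock: 8.75
tcp_pos: [0.5308, -0.1537, 0.2574]
orientation: [1.202, 1.218, -1.216]
contact_force: [-2.4, 0.3, 2.9]
grip_width: 0.0169
```

>>> servo_tool(
  motion=[
    [0,-0.0061,0.0009,0,1],
    [0,-0.0124,0.0012,0,1],
    [0,-0.0124,0.0012,0,1],
  ],
)

```text
clock: 9.05
tcp_pos: [0.5172, -0.1544, 0.2574]
orientation: [1.201, 1.221, -1.217]
contact_force: [-1.4, 2.7, 2.0]
grip_width: 0.0166
```

>>> servo_tool(
  motion=[
    [0,-0.0062,-0.0008,0,1],
    [0,-0.0122,-0.0025,0,1],
    [0,-0.0122,-0.0025,0,1],
  ],
)

```text
clock: 9.35
tcp_pos: [0.5041, -0.1509, 0.2574]
orientation: [1.201, 1.223, -1.217]
contact_force: [0.8, 4.0, -1.5]
grip_width: 0.017
```

>>> servo_tool(
  motion=[
    [0,-0.0059,-0.0023,0,1],
    [0,-0.0113,-0.0057,0,1],
    [0,-0.0113,-0.0057,0,1],
  ],
)

```text
clock: 9.65
tcp_pos: [0.4927, -0.1439, 0.2575]
orientation: [1.201, 1.224, -1.215]
contact_force: [3.3, 5.6, -5.4]
grip_width: 0.0171
```

>>> servo_tool(
  motion=[
    [0,-0.0054,-0.0038,0,1],
    [0,-0.0096,-0.009,0,1],
    [0,-0.0096,-0.009,0,1],
  ],
)

```text
clock: 9.95
tcp_pos: [0.4836, -0.1336, 0.2576]
orientation: [1.201, 1.224, -1.212]
contact_force: [6.0, 4.7, -7.6]
grip_width: 0.0171
```

>>> servo_tool(
  motion=[
    [0,-0.003,-0.0056,0,1],
    [0,-0.0052,-0.0114,0,1],
    [0,-0.0052,-0.0114,0,1],
  ],
)

```text
clock: 10.25
tcp_pos: [0.4783, -0.1214, 0.2576]
orientation: [1.201, 1.224, -1.21]
contact_force: [3.7, 2.7, -7.5]
grip_width: 0.017
```

>>> servo_tool(
  motion=[
    [0,-0.0015,-0.0061,0,1],
    [0,-0.0018,-0.0132,0,1],
    [0,-0.0018,-0.0132,0,1],
  ],
)

```text
clock: 10.55
tcp_pos: [0.4767, -0.1077, 0.2576]
orientation: [1.201, 1.223, -1.209]
contact_force: [5.4, 0.8, -8.3]
grip_width: 0.0169
```

>>> servo_tool(
  motion=[
    [0,0.0005,-0.0065,0,1],
    [0,0.0022,-0.0126,0,1],
    [0,0.0022,-0.0126,0,1],
  ],
)

```text
clock: 10.85
tcp_pos: [0.4792, -0.0949, 0.2576]
orientation: [1.201, 1.222, -1.208]
contact_force: [5.3, -0.8, -6.0]
grip_width: 0.017
```

>>> servo_tool(
  motion=[
    [0,0.0019,-0.0056,0,1],
    [0,0.005,-0.0111,0,1],
    [0,0.005,-0.0111,0,1],
  ],
)

```text
clock: 11.15
tcp_pos: [0.4845, -0.084, 0.2576]
orientation: [1.201, 1.22, -1.208]
contact_force: [4.9, -1.8, -5.9]
grip_width: 0.0167
```

>>> servo_tool(
  motion=[
    [0,0.0034,-0.0051,0,1],
    [0,0.0079,-0.0095,0,1],
    [0,0.0079,-0.0095,0,1],
  ],
)

```text
clock: 11.45
tcp_pos: [0.4877, -0.0814, 0.2571]
orientation: [1.192, 1.22, -1.228]
contact_force: [-15.6, -20.7, 17.2]
grip_width: 0.0168
```

>>> servo_tool(
  motion=[
    [0,0.0013,-0.0016,0,1],
    [0,0.0013,-0.0016,0,1],
    [0,0.0013,-0.0016,0,1],
    [0,0.0013,-0.0016,0,1],
    [0,0.0013,-0.0016,0,1],
  ],
)

```text
clock: 11.95
tcp_pos: [0.4879, -0.0813, 0.2573]
orientation: [1.19, 1.22, -1.232]
contact_force: [-4.3, -7.7, 6.9]
grip_width: 0.0168
```

```bash
sed -i 's/^C=.*/C=np.array([.5203,-.1090]);Rr=.045/' h.py && python3 -c "
from h import *
from scipy.optimize import least_squares
P=np.array([[.5548,-.0805],[.5534,-.14],[.5423,-.1487],[.5298,-.1537],[.5162,-.1544],[.5031,-.1509],[.4917,-.1439],[.4826,-.1336],[.4773,-.1214],[.4757,-.1077],[.4782,-.0949],[.4835,-.084]])
s=least_squares(lambda c:np.hypot(*(P-c[:2]).T)-c[2],[.52,-.109,.045]);print(s.x,s.fun.round(4))
g,th,M=st();print(M.round(3))
d=g[:2]-s.x[:2];print(np.hypot(*d),np.degrees(np.arctan2(d[1],d[0])))
"
```

```text
[ 0.52054481 -0.10956963  0.04489756] [ 0.     -0.0001 -0.0001  0.0002  0.0001 -0.     -0.0001  0.     -0.0001
 -0.     -0.0001  0.0001]
t 11.95 grasp [ 0.484  -0.0829  0.1023] r 0.0447 th 144.3 F [-4.3 -7.7  6.9] w 0.0168
[[-0.025  1.     0.   ]
 [-0.01   0.    -1.   ]
 [-1.    -0.025  0.01 ]]
0.0452083544588981 143.89879660065256
```

```bash
sed -i 's/^C=.*/C=np.array([.52054,-.10957]);Rr=.0449/' h.py && python3 -c "
from h import *
M=R.from_rotvec(get_obs()['orientation']).as_matrix()
f=lambda t:np.array([Rr*np.cos(np.radians(t)),Rr*np.sin(np.radians(t)),0])
for t in (144,264,24):
  print(t,[(M.T@(f(t+120*i/7)-f(t))).round(4).tolist() for i in range(1,8)])
"
```

```text
144 [[0.0003, -0.0062, 0.0119], [0.0005, -0.0086, 0.025], [0.0006, -0.007, 0.0383], [0.0006, -0.0015, 0.0506], [0.0004, 0.0073, 0.0606], [0.0002, 0.0187, 0.0677], [-0.0, 0.0316, 0.0711]]
264 [[-0.0003, 0.0134, -0.0006], [-0.0007, 0.026, -0.0051], [-0.001, 0.0367, -0.0131], [-0.0014, 0.0445, -0.024], [-0.0016, 0.0489, -0.0366], [-0.0017, 0.0493, -0.05], [-0.0018, 0.0457, -0.0629]]
24 [[0.0001, -0.0072, -0.0113], [0.0002, -0.0174, -0.0199], [0.0005, -0.0297, -0.0252], [0.0008, -0.043, -0.0266], [0.0011, -0.0561, -0.024], [0.0015, -0.0679, -0.0177], [0.0018, -0.0773, -0.0081]]
```

>>> servo_tool(
  motion=[
    [0.0003,-0.0062,0.0119,0,1],
    [0.0005,-0.0086,0.025,0,1],
    [0.0006,-0.007,0.0383,0,1],
    [0.0006,-0.0015,0.0506,0,1],
    [0.0004,0.0073,0.0606,0,1],
    [0.0002,0.0187,0.0677,0,1],
    [0,0.0316,0.0711,0,1],
    [0,0.0316,0.0711,0,1],
  ],
)

```text
clock: 12.75
tcp_pos: [0.5218, -0.1529, 0.2574]
orientation: [1.191, 1.218, -1.23]
contact_force: [2.5, 3.8, 4.9]
grip_width: 0.0169
```

```bash
python3 -c "
from h import *
arc([264+120*i/7 for i in range(1,8)],.1023)"
```

```text
t 12.75 grasp [ 0.5183 -0.1544  0.1024] r 0.0449 th -92.87 F [2.5 3.8 4.9] w 0.0169
281.14285714285717 [-0.0002, 0.0109, -0.0008]
298.2857142857143 [-0.0005, 0.0235, -0.0053]
315.42857142857144 [-0.0008, 0.0342, -0.0134]
332.57142857142856 [-0.0011, 0.0421, -0.0242]
349.7142857142857 [-0.0013, 0.0464, -0.0368]
366.8571428571429 [-0.0015, 0.0468, -0.0502]
384.0 [-0.0015, 0.0433, -0.0631]
```

>>> servo_tool(
  motion=[
    [-0.0002,0.0109,-0.0008,0,1],
    [-0.0005,0.0235,-0.0053,0,1],
    [-0.0008,0.0342,-0.0134,0,1],
    [-0.0011,0.0421,-0.0242,0,1],
    [-0.0013,0.0464,-0.0368,0,1],
    [-0.0015,0.0468,-0.0502,0,1],
    [-0.0015,0.0433,-0.0631,0,1],
    [-0.0015,0.0433,-0.0631,0,1],
  ],
)

```text
clock: 13.55
tcp_pos: [0.5645, -0.088, 0.2573]
orientation: [1.189, 1.221, -1.23]
contact_force: [-1.1, 2.0, 4.2]
grip_width: 0.0168
```

```bash
python3 -c "
from h import *
arc([24+120*i/7 for i in range(1,8)],.1023)"
```

```text
t 13.55 grasp [ 0.5608 -0.0894  0.1024] r 0.045 th 26.57 F [-1.1  2.   4.2] w 0.0168
41.14285714285714 [0.0001, -0.0064, -0.0094]
58.285714285714285 [0.0003, -0.0166, -0.0181]
75.42857142857143 [0.0005, -0.0289, -0.0234]
92.57142857142857 [0.0008, -0.0422, -0.0248]
109.71428571428571 [0.0012, -0.0553, -0.0223]
126.85714285714286 [0.0015, -0.0671, -0.016]
144.0 [0.0018, -0.0765, -0.0064]
```

>>> servo_tool(
  motion=[
    [0.0001,-0.0064,-0.0094,0,1],
    [0.0003,-0.0166,-0.0181,0,1],
    [0.0005,-0.0289,-0.0234,0,1],
    [0.0008,-0.0422,-0.0248,0,1],
    [0.0012,-0.0553,-0.0223,0,1],
    [0.0015,-0.0671,-0.016,0,1],
    [0.0018,-0.0765,-0.0064,0,1],
    [0.0018,-0.0765,-0.0064,0,1],
  ],
)

```text
clock: 14.35
tcp_pos: [0.4863, -0.0839, 0.2574]
orientation: [1.189, 1.22, -1.233]
contact_force: [0.8, -2.9, 2.5]
grip_width: 0.017
```

```bash
python3 -c "
from h import *
arc([144+120*i/7 for i in range(1,8)],.1023)"
```

```text
t 14.35 grasp [ 0.4823 -0.0855  0.1024] r 0.0452 th 147.82 F [ 0.8 -2.9  2.5] w 0.017
161.14285714285714 [0.0003, -0.0042, 0.0095]
178.28571428571428 [0.0005, -0.0066, 0.0227]
195.42857142857144 [0.0006, -0.005, 0.036]
212.57142857142856 [0.0006, 0.0004, 0.0482]
229.71428571428572 [0.0005, 0.0092, 0.0583]
246.85714285714286 [0.0003, 0.0206, 0.0653]
264.0 [-0.0, 0.0336, 0.0687]
```

One turn done; second turn.

>>> servo_tool(
  motion=[
    [0.0003,-0.0042,0.0095,0,1],
    [0.0005,-0.0066,0.0227,0,1],
    [0.0006,-0.005,0.036,0,1],
    [0.0006,0.0004,0.0482,0,1],
    [0.0005,0.0092,0.0583,0,1],
    [0.0003,0.0206,0.0653,0,1],
    [0,0.0336,0.0687,0,1],
    [0,0.0336,0.0687,0,1],
  ],
)

```text
clock: 15.15
tcp_pos: [0.5217, -0.1529, 0.2573]
orientation: [1.191, 1.22, -1.232]
contact_force: [2.3, 4.8, 8.0]
grip_width: 0.0167
```

```bash
python3 -c "
from h import *
arc([264+120*i/7 for i in range(1,8)],.1023)"
```

```text
t 15.15 grasp [ 0.5179 -0.1545  0.1024] r 0.045 th -93.32 F [2.3 4.8 8. ] w 0.0167
281.14285714285717 [-0.0002, 0.0113, -0.0008]
298.2857142857143 [-0.0006, 0.0239, -0.0054]
315.42857142857144 [-0.0009, 0.0346, -0.0134]
332.57142857142856 [-0.0012, 0.0424, -0.0242]
349.7142857142857 [-0.0014, 0.0468, -0.0369]
366.8571428571429 [-0.0016, 0.0471, -0.0503]
384.0 [-0.0016, 0.0436, -0.0632]
```

>>> servo_tool(
  motion=[
    [-0.0002,0.0113,-0.0008,0,1],
    [-0.0006,0.0239,-0.0054,0,1],
    [-0.0009,0.0346,-0.0134,0,1],
    [-0.0012,0.0424,-0.0242,0,1],
    [-0.0014,0.0468,-0.0369,0,1],
    [-0.0016,0.0471,-0.0503,0,1],
    [-0.0016,0.0436,-0.0632,0,1],
    [-0.0016,0.0436,-0.0632,0,1],
  ],
)

```text
clock: 15.95
tcp_pos: [0.5652, -0.0888, 0.2573]
orientation: [1.189, 1.222, -1.232]
contact_force: [1.1, 1.6, 6.4]
grip_width: 0.0168
```

```bash
python3 -c "
from h import *
arc([24+116*i/7 for i in range(1,8)],.1023)"
```

```text
t 15.95 grasp [ 0.5612 -0.0903  0.1023] r 0.045 th 25.36 F [1.1 1.6 6.4] w 0.0168
40.57142857142857 [0.0001, -0.0065, -0.0099]
57.142857142857146 [0.0003, -0.0163, -0.0185]
73.71428571428572 [0.0005, -0.028, -0.0239]
90.28571428571429 [0.0008, -0.0408, -0.0257]
106.85714285714286 [0.0012, -0.0536, -0.0238]
123.42857142857143 [0.0015, -0.0654, -0.0183]
140.0 [0.0019, -0.075, -0.0097]
```

>>> servo_tool(
  motion=[
    [0.0001,-0.0065,-0.0099,0,1],
    [0.0003,-0.0163,-0.0185,0,1],
    [0.0005,-0.028,-0.0239,0,1],
    [0.0008,-0.0408,-0.0257,0,1],
    [0.0012,-0.0536,-0.0238,0,1],
    [0.0015,-0.0654,-0.0183,0,1],
    [0.0019,-0.075,-0.0097,0,1],
    [0.0019,-0.075,-0.0097,0,1],
  ],
)

```text
clock: 16.75
tcp_pos: [0.4882, -0.0817, 0.2573]
orientation: [1.189, 1.221, -1.237]
contact_force: [-0.3, -1.5, 8.1]
grip_width: 0.0172
```

```bash
python3 -c "
from h import *
arc([144],.1023)
save('wrist','w5.png');st()
cv2.imwrite('pics/w5.png',cv2.imread('pics/w5.png'))
print(proj('wrist',[.509,.06,.09]),proj('wrist',[.5203,-.109,.075]))"
```

```text
t 16.75 grasp [ 0.4838 -0.0834  0.1023] r 0.0451 th 144.57 F [-0.3 -1.5  8.1] w 0.0172
144 [0.0, 0.0005, -0.0002]
t 16.8 grasp [ 0.4841 -0.0829  0.1023] r 0.0451 th 143.77 F [-0.3 -1.2  9.1] w 0.017
(np.float64(73.31529280584513), np.float64(208.42913590592002)) (np.float64(371.86176009499843), np.float64(177.38858849985417))
```

View pics/w5.png

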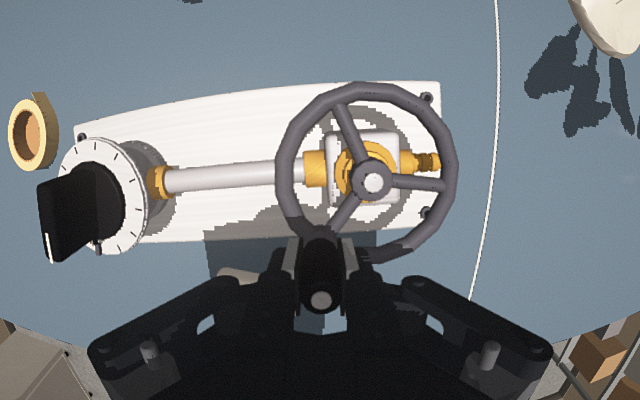

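>>> servo_tool(
  motion=[
    [0,0,0,0,1],
    [0,0,0,0,1],
    [0,0,0,0,1],
    [0,0,0,0,1],
    [0,0,0,0,1],
  ],
)

```text
clock: 17.3
tcp_pos: [0.4879, -0.0824, 0.2572]
orientation: [1.189, 1.221, -1.239]
contact_force: [0.2, -3.0, 7.4]
grip_width: 0.017
```

```bash
python3 -c "
from h import *
st();print(np.abs(get_obs()['qvel']).max())
hand_in()"
```

```text
t 17.3 grasp [ 0.4832 -0.0842  0.1023] r 0.0452 th 145.75 F [ 0.2 -3.   7.4] w 0.017
0.002433030064515984
the job is handed in; nothing more can be done
```

The manifold is set up and the job was handed in at about 17 s. The hand-in gives no verdict, so these results rest on my own checks.

- **Knob:** I turned it about 66° clockwise. A close wrist picture after release showed the pointer line on the index lug. I did not touch the knob again, but the later picture was too oblique to re-measure the alignment.
- **Closing the valve:** I led the crank handle about 254° (4.4 rad) clockwise. It then stopped moving, and the reaction was about 26 N against the motion. I held it there for 0.5 s with roughly 9 N.
- **Opening two turns:** The handle stood at about 143.9° at the stop. It stood at about 145.7° after two full turns counter-clockwise, a difference of about 0.03 rad against the 0.15 rad allowed.
- **At hand-in:** The gripper was still closed on the handle at a 17 mm opening, with 40 N commanded. The grasp point was about 102 mm up, at the handle's middle. The arm was still.

**Small disagreements:**
- My camera estimate of the valve axis was about 1 mm off. I corrected it by fitting a circle to the handle's path.
- The push against the stop left the tool tilted by about 0.03 rad.
- Angle readings drifted 1–2° between checks.
- I did not measure the bottle, timer or tape again. No move came near them, and no unexpected contact force showed.

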